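Scan a sample cartridge and lock it into the reader's bayonet socket

ROBOT

A 6-joint arm with a two-finger parallel gripper is mounted at the origin on the work surface. World frame = base frame: x ahead of the robot, y to its left, z up, the work surface at z = 0. Lengths are in m, angles in degrees, forces in N, time in s.
With the tool pointing down it reaches from about 0.4 to 0.825 m from the base axis. Payload 7 kg.
Tool frame: the origin (TCP) lies at the very end of the fingers, on their centre line; the grasp point (between the pads) lies 19 mm behind it; z points along the fingers, y is the line along which they close (so a half turn about z gives the same grasp; the last joint's range is limited). The gripper opens to 88 mm and grips with 3 to 60 N. Pads are 19 mm wide; open, the fingers measure 130 mm over their backs; the gripper's body (78 mm by 193 mm) begins 47 mm behind the grasp point.
Start: joints at [92.424, 20.546, 0.682, 0, -70.136, -16.507], TCP at [0.164, 0.655, 0.227] pointing down, gripper open.
Joint ranges: [-176.03, 176.03], [-82.01, 121.73], [-58.28, 71.71], [-173.87, 95.51], [-174.79, -0.11], [-173.66, 173.66]. Speed limits (degrees/s): [136.94, 136.94, 172.46, 180, 180, 180].

INTERFACE

Orientations are given as [roll, pitch, yaw] about the fixed x, y, z axes, in that order (R = Rz(yaw) Ry(pitch) Rx(roll)).
In Python, from plant import r gives the robot as it stands. The module is installed in compiled form; this text tells all that it offers.
- The arm moves only by the tool jog_arm, never from a script. Its arguments are lists of equal length, an entry for each row: "travel": the shift along the tool's x, y, z each as a share of 50 cm, from -1 to 1, a list of three; "dr": the turn, a rotation vector about the tool's x, y, z each as a share of 360 degrees, from -1 to 1, a list of three; "claw": the opening, from 0 (shut) to 1 (fully open). A call has exactly 10 rows; each row is the pose to reach, as a shift and turn from the pose commanded when the call began, along the tool's axes at that moment, turning the shorter way round; what a row does not reach only later rows make up. A row lasts 1/8 s, in which the tool goes at most 62.5 mm and 10.7 degrees, less where a joint would pass 70% of its speed; a pose out of reach is approached as far as the arm can. A call with a number of a shift or a turn outside -1 to 1 is refused whole. A call with a gripper value outside its range is refused whole. The fingers move at their own pace and stop on an object; "newtons" is the grip in N (left out, the last holds). Time passes only in rows, so rows that repeat a pose let the fingers close, or fill a call up. It gives the time, the measured TCP pose, the force, the opening and the grip force at its end, in the units of the state.
- r.get_state(): the state, without advancing time (a new reading comes with each control period).
- r.capture(name): name is "scene" or "top" or "wrist"; returns a dict with "pixels" (420x560x3 uint8, red, green, blue), "range_z" (420x560 float32, m along the optical axis (not along the pixel's ray), 0 where there is no reading), "fx", "fy", "cx", "cy" (pixels), "position" and "attitude" of the camera in the world; the wrist camera has in their place "hand_eye" (4x4, takes a point from camera to tool coordinates, whose origin is the TCP and whose axes are the flange's). Camera axes: x right, y up, looking along -z (the intrinsics and any distortion apply to the point x, -y, -z); pixel columns grow to the right and rows downward; lengths in m; the calibration is good to about 2 mm. A picture is of the moment at which its call begins: read the wrist's pose just before it.
- r.close_job(): hands the job in; it is judged then, once.
Trained networks look in the newest picture that a camera, given by its name, has taken for a name from the list of things; names that differ only in an ending like _2 or _b are one class to them, and where a whole thing is asked for, a point or a joint stands for the part that bears it (a point fixed in the world has none). Each returns a list of dicts, best first, with "conf" (0 to 1); they miss things now and then, are a little off and sometimes report something else, mostly with a low value. They report only what shows in the picture. A call takes as long as a camera call. They do not tell look-alikes from the thing itself.
- r.boxes_of(name, camera): "extent" ([left, top, right, bottom] in pixels, round what is visible of it).
- r.regions_of(name, camera): "pixels" (420x560 bool, what is visible of it) and "extent" ([left, top, right, bottom] in pixels, round what is visible of it).
- r.tip_of(name, camera): "at" ([column, row] in pixels: a listed point, or the origin of a listed thing).
The state is a dict: "time_s": time; "joints": joint angles; "qd": joint speeds; "joint_torque": joint torques, N m; "tcp_pos": TCP position; "eef_rot": TCP orientation; "contact_force": force on the tool from outside, world axes, zero at the start; "moment": the same for the moment, N m; "gripper_width": finger opening in m; "gripper_force": force on a finger pad.
Only numpy, scipy, OpenCV 4.12 (cv2) and the standard library are available. Lean on these libraries where they do the work, as an engineer would, in place of code of your own. Each camera call takes 0.05 s, during which the arm holds its last target. There are 200 camera calls.

TASK

Take the red sample cartridge out of the orange rack and hold it upright with its white barcode panel facing the scanner's window, a few centimetres away and level with it, for about a second. Then put its foot into the reader's socket, push it all the way down against the spring and, keeping it down, twist it a quarter turn clockwise (seen from above) until it stops. The twist springs back if let go, so finish while still gripping the cartridge, turned to its stop and seated; leave everything else where it is.

Things in the scene. Friction and masses are not known exactly. Their poses are not given: they have to be found in the camera images.
- cart_grip (a point): Grip point on the axis of the red cartridge, 74 mm above its foot, 16 mm below its top. Axes: z up along the axis, +x towards the white barcode panel, y along the foot bar. The upright cartridge weighs about 140 g; its grip is a round drum 38 mm in diameter, 28 to 90 mm above the foot, free to grip at any yaw. A white stripe on its top runs from the centre to the barcode side
- cart_label (a point): Centre of the red cartridge's barcode panel (white with black bars, 20 mm wide, 26 mm high), 43 mm above the foot and 19.5 mm out from the axis along the cartridge's +x; same axes as cart_grip
- cart_foot (a point): Centre of the underside of the red cartridge's foot, on its axis; axes as cart_grip. The foot is a steel bar 38 mm long (y), 8 mm wide, 8 mm high, whose ends are the two bayonet lugs. Above it a spigot 28 mm in diameter (8 to 24 mm up) and a flange 50 mm in diameter (24 to 28 mm up). It fits the socket either way round (half a turn apart)
- cart: The red cartridge itself; its origin is the same point as cart_foot, same axes
- rack: Fixed orange rack, 85 mm (x) by 270 mm (y), 30 mm high, origin at the centre of its underside. Three through holes 43 mm in diameter at its centre and 90 mm to either side along its y; in each hangs a cartridge, foot 6 mm above the table, flange on the rack's top. Lift straight up by 30 mm or more to clear it
- cart_blue: Blue cartridge of the same shape, in another hole of the rack, origin at its foot; stays where it is
- cart_green: Green cartridge of the same shape, in another hole of the rack, origin at its foot; stays where it is
- scanner: Fixed white scanner block on a black foot, 125 mm high, head 60 mm deep (x) and 66 mm wide (y), origin at the centre of its underside; its window looks along its own -x, towards the robot side. A red arrow on its top points to the window side
- window (a point): Centre of the scanner's window (black with a red line), on its front face 90 mm above the table; axes of the scanner, so the window looks along -x. The barcode panel must point at it (cartridge +x roughly along scanner +x), about 20 to 80 mm in front of it
- reader: Fixed grey reader, 180 mm long (x, from 55 mm in front of the socket axis to 125 mm behind it), 130 mm wide, deck 71 mm high; behind the socket, from 78 mm on, a white hood 115 mm high. Origin on the table under the socket axis; +x towards the hood
- socket (a point): Centre of the socket's mouth, at the top of its aluminium collar, 75 mm above the table; axes of the reader. Bore 31 mm in diameter, with lug slots 12 mm wide along the reader's +y and -y (a yellow mark by each) reaching 22 mm out. Collar 13 mm thick, free space below. 14 mm down the foot bar meets a sprung carrier and fits its groove
- depth (a joint): How far the sprung carrier is pushed down, m: 0 at rest, 0.010 with the cartridge's flange on the collar (foot 24 mm below the mouth). The lugs are clear of the slots and can turn only beyond 0.007; turned and eased up, they rest against the collar at about 0.007. The spring pushes back with 5 N at rest, 10.5 N at 0.010
- turn (a joint): How far the carrier is turned clockwise seen from above, rad: 0 at rest with its groove along the slots, stop at 1.57. A torsion spring pushes back with 0.05 N m at rest, 0.19 N m at the stop. It follows the cartridge after about 0.15 rad of play, so the cartridge turns about 1.7 rad to reach the stop
- spray: Clear bottle with a red cap, 68 mm in diameter, 190 mm high, loose bystander, origin at its underside
- tube_rack: Purple microtube rack 75 x 130 x 34 mm, loose bystander, origin at the centre of its underside
- tip_box: Clear tip box with a blue lid 88 x 123 x 63 mm, loose bystander, origin at the centre of its underside
- timer: White upright bench timer 22 x 75 x 60 mm, loose bystander, origin at the centre of its underside
- jar: Amber jar with a white lid, 60 mm in diameter, 90 mm high, loose bystander, origin at its underside
There are look-alikes about, which are no part of the job. Of the things like the cart, leave any that is pink or yellow; of the rest the larger one is meant.

How it is judged (in metres and radians):
On the way, in this order (a step that is already met when the one before it is completed fails the run):
1. The upright red cartridge is out of the rack, and its barcode panel faces the scanner's window and is level with it (x of window in the frame of cart_label between 0.005 and 0.11 m and y of window in the frame of cart_label between -0.03 and 0.03 m and z of window in the frame of cart_label between -0.03 and 0.03 m and x of cart_label in the frame of window below -0.005 m and y of cart_label in the frame of window between -0.03 and 0.03 m and angle between cart_label's own z axis and vertical below 0.25 rad), for 0.4 s.
2. The cartridge is in the socket, pushed down past the slots, not yet turned (value of joint depth above 0.0065 m and value of joint turn below 0.4 rad and horizontal distance between cart_foot and socket below 0.006 m and z of cart_foot in the frame of socket below -0.018 m), for 0.05 s.
At the end, for the whole second after the job is handed in: The red cartridge stands upright (within 0.12 rad) in the socket, its foot within 6 mm of the socket axis and at least 18 mm below the mouth, the carrier pushed down more than 5.5 mm and turned clockwise more than 1.25 rad (stop at 1.57), with the fingers still gripping it (more than 1.5 N) (value of joint turn above 1.25 rad and value of joint depth above 0.0055 m and horizontal distance between cart_foot and socket below 0.006 m and z of cart_foot in the frame of socket below -0.018 m and angle between cart_foot's own z axis and vertical below 0.12 rad and contact force between the fingers and cart above 1.5 N); the arm keeps its last pose, push and grip.
It fails at once if The blue or the green cartridge is moved by more than 30 mm (distance of any of cart_blue, cart_green from where it was at the start of the episode above 0.03 m).
It fails at once if A bystander (bottle, tube rack, tip box, timer, jar) is moved by more than 30 mm (distance of any of spray, tube_rack, tip_box, timer, jar from where it was at the start of the episode above 0.03 m).
It also fails if it takes over 58 s, if anything falls off the work surface, if the arm or the gripper's body presses on something with over 40 N, if the wrist force passes 120 N, or if a joint passes its speed limit or range.

## Working session

There is one attempt and no reset: what is moved stays moved. The work goes in short steps, Python scripts to look and compute and a tool call to move; the robot and the scene stay as the last step left them, time stands still between calls to the robot, and variables do not carry over. Pictures are saved under pics/ and viewed, at most 10 in all, crops included, and the job is handed in when it is done.

Besides the shell and the picture viewer there is one more tool, called after "Request:" in YAML: its name, and indented under it one key for each argument. jog_arm: Moves the arm, as the interface text tells. Its arguments: {"type":"object","properties":{"travel":{"type":"array"},"dr":{"type":"array"},"claw":{"type":"array"},"newtons":{"type":"number"}},"required":["travel","dr","claw"]}

```bash
mkdir -p pics; cat > h.py <<'E'
import numpy as np, cv2
from scipy.spatial.transform import Rotation as R
from plant import r
def rot(a):
    a=np.array(a,float)
    return a if a.shape==(3,3) else (R.from_quat(a).as_matrix() if a.size==4 else R.from_euler('xyz',a,degrees=True).as_matrix())
def pose(cam,st=None):
    if 'hand_eye' in cam:
        T=np.eye(4);T[:3,:3]=rot(st['eef_rot']);T[:3,3]=st['tcp_pos'];return T@np.array(cam['hand_eye'])
    T=np.eye(4);T[:3,:3]=rot(cam['attitude']);T[:3,3]=cam['position'];return T
def cloud(cam,st=None):
    z=cam['range_z'];v,u=np.mgrid[:420,:560]
    P=np.stack([(u-cam['cx'])/cam['fx']*z,-(v-cam['cy'])/cam['fy']*z,-z],-1)
    T=pose(cam,st);W=P@T[:3,:3].T+T[:3,3];W[z==0]=np.nan;return W
def save(n,im,s=1): cv2.imwrite('pics/'+n,cv2.resize(im[...,::-1],None,fx=s,fy=s))
E
cat > a.py <<'E'
from h import *
print(r.get_state())
ims=[]
for c in ['scene','top']:
    k=r.capture(c);print(c,{a:b for a,b in k.items() if a not in('pixels','range_z')})
    W=cloud(k);ims.append(k['pixels']);np.savez(c+'.npz',W=W,px=k['pixels'])
    for n in ['cart','cart_blue','cart_green','rack','scanner','reader','spray','tube_rack','tip_box','timer','jar']:
        for d in r.regions_of(n,c)[:3]:
            m=d['pixels'];p=W[m];print(n,round(d['conf'],2),np.array(d['extent']).round(),np.nanmedian(p,0).round(3),np.nanmax(p,0).round(3),np.nanmin(p,0).round(3))
    for n in ['cart_grip','socket','window']:
        for d in r.tip_of(n,c)[:3]:
            u,v=np.array(d['at']).round().astype(int);print(n,d['conf'],(u,v),W[min(v,419),min(u,559)].round(3))
    save(c+'.png',k['pixels'],1.4)
E
python3 a.py
```

```text
{'time_s': 0.0, 'joints': array([ 9.24250153e+01,  2.05906985e+01,  6.34344882e-01, -2.12734879e-02,
       -7.01359049e+01, -1.65068334e+01]), 'qd': array([ 0.0701558 ,  0.07492167, -0.05104528,  0.06335915, -0.02271912,
       -0.09309806]), 'joint_torque': array([-2.25912394e-03, -5.82713306e+01,  2.93063807e+01,  6.99730530e+00,
        7.10398905e-03, -1.50167266e-04]), 'tcp_pos': array([0.164133  , 0.65423632, 0.22563171]), 'eef_rot': array([ 1.79905861e+02, -7.04177496e-03, -1.40890569e+01]), 'contact_force': array([-0.12618748,  1.72637595,  0.21361685]), 'moment': array([-0.01189228,  0.0202815 , -0.00374243]), 'gripper_force': 0.0, 'gripper_width': 0.0876558880492003}
scene {'fx': 545.5534004979949, 'fy': 545.5534004979949, 'cx': 286.0111483310326, 'cy': 204.3356090188164, 'position': array([1.39116867, 0.39678025, 1.05704426]), 'attitude': array([ 43.84870304,  -0.31173394, 118.65633536])}
cart 0.92 [372. 199. 393. 231.] [0.485 0.178 0.067] [0.497 0.2   0.1  ] [ 0.388  0.15  -0.001]
cart 0.64 [350. 241. 365. 263.] [0.589 0.158 0.045] [0.601 0.172 0.068] [ 0.512  0.137 -0.0
[... 3731 characters left out ...]
824 0.163 0.039] [ 0.734  0.025 -0.002]
tip_box 0.74 [119. 238. 148. 254.] [0.48  0.344 0.094] [0.504 0.394 0.103] [0.459 0.328 0.03 ]
tip_box 0.65 [291. 122. 340. 163.] [ 0.773 -0.126  0.063] [ 0.843 -0.064  0.07 ] [ 0.733 -0.197 -0.001]
timer 0.68 [257. 278. 287. 289.] [ 0.399 -0.015  0.06 ] [0.411 0.021 0.067] [ 0.381 -0.052  0.002]
jar 0.9 [418. 259. 447. 282.] [ 0.432 -0.422  0.087] [ 0.46  -0.403  0.095] [ 0.399 -0.464  0.003]
cart_grip 0.84 (np.int64(207), np.int64(300)) [0.353 0.15  0.088]
cart_grip 0.76 (np.int64(200), np.int64(251)) [0.475 0.17  0.096]
cart_grip 0.41 (np.int64(241), np.int64(249)) [0.482 0.069 0.067]
socket 0.87 (np.int64(386), np.int64(239)) [ 0.515 -0.309  0.062]
```

View pics/scene.png

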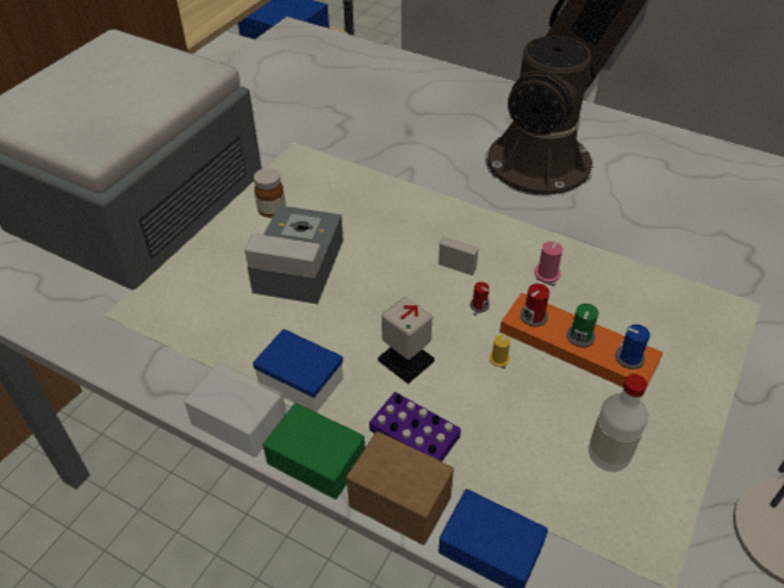

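View pics/top.png

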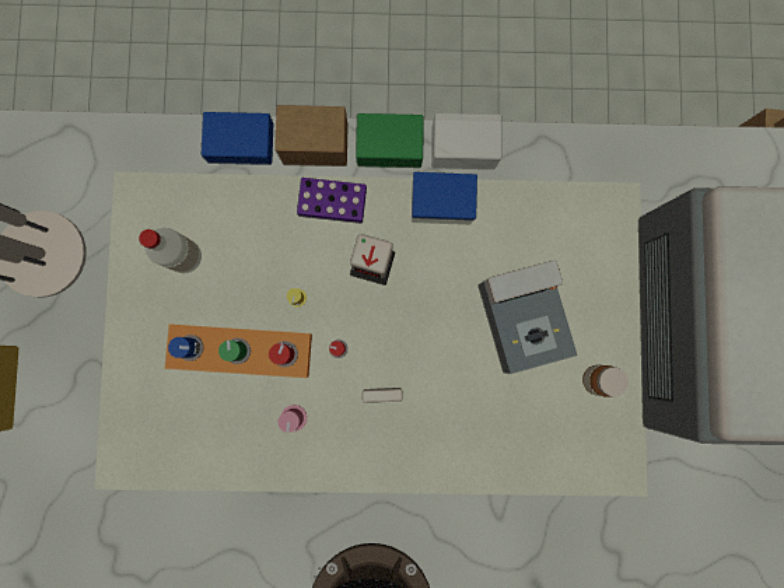

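Candidates in top view, full-resolution pixels: red in rack (200,251), small red (241,249), pink (207,300), yellow (211,211). I choose the red one in the rack, since it is the large one. Next I measure yaws and do one close crop.

```bash
cat > b.py <<'E'
from h import *
S=np.load('scene.npz');T=np.load('top.npz')
W=T['W'];px=T['px'];hsv=cv2.cvtColor(px,cv2.COLOR_RGB2HSV)
def near(W,x,y,rad,z0,z1): return (np.hypot(W[...,0]-x,W[...,1]-y)<rad)&(W[...,2]>z0)&(W[...,2]<z1)
for nm,D in (('top',T),('scene',S)):
    W=D['W'];hsv=cv2.cvtColor(D['px'],cv2.COLOR_RGB2HSV)
    m=near(W,.473,.172,.045,.088,.11)
    c,rad=cv2.minEnclosingCircle(W[m][:,:2].astype(np.float32));w=m&(hsv[...,1]<120)
    d=np.median(W[w],0)-np.r_[c,0];print(nm,'cap',c,rad,'z',np.median(W[m][:,2]),'n',m.sum(),w.sum(),'stripe',np.degrees(np.arctan2(d[1],d[0])))
    for z0 in((.026,.04),):
        m=near(W,.475,.26,.17,*z0)&(hsv[...,0]<18)&(hsv[...,1]>150)
        print('rack',cv2.minAreaRect(W[m][:,:2].astype(np.float32)))
    m=near(W,.655,.01,.08,.115,.14);print('scan',cv2.minAreaRect(W[m][:,:2].astype(np.float32)))
    a=m&(hsv[...,1]>120)&((hsv[...,0]<12)|(hsv[...,0]>168));p=W[a][:,:2];print('arrow',p.mean(0),np.linalg.svd(p-p.mean(0))[2][0])
    m=near(W,.55,-.3,.2,.064,.08);print('deck',cv2.minAreaRect(W[m][:,:2].astype(np.float32)))
    m=near(W,.57,-.28,.2,.1,.13);print('hood',cv2.minAreaRect(W[m][:,:2].astype(np.float32)))
    y=near(W,.52,-.305,.06,.06,.085)&(hsv[...,0]>15)&(hsv[...,0]<35)&(hsv[...,1]>130)
    n,l,st,ce=cv2.connectedComponentsWithStats(y.astype(np.uint8));print('yellow',[(np.median(W[l==i],0).round(4),st[i,4]) for i in range(1,n)])
    box=near(W,.6,-.75,.3,.1,.6);print('box', np.nanmax(W[box][:,1]) if box.any() else None, np.nanmax(W[box][:,2]) if box.any() else None)
i=S['px'][185:275,325:475];save('crop.png',i,4)
E
python3 b.py
```

```text
top cap (0.4712855815887451, 0.1722196340560913) 0.019111622124910355 z 0.09667334302433606 n 187 19 stripe -14.379640767538778
rack ((0.47634944319725037, 0.2625676393508911), (0.2701227068901062, 0.08293868601322174), 87.31643676757812)
scan ((0.6523246169090271, 0.009890269488096237), (0.06560984998941422, 0.06045965477824211), 75.11286163330078)
arrow [0.64497116 0.01221225] [-0.96409685  0.26555085]
deck ((0.5184473991394043, -0.31733134388923645), (0.2693815529346466, 0.17502638697624207), 77.44913482666016)
hood ((0.6090297698974609, -0.2681075930595398), (0.0496712364256382, 0.13020509481430054), 15.735135078430176)
yellow [(array([ 0.523 , -0.3359,  0.071 ]), np.int32(5)), (array([ 0.5008, -0.2598,  0.0722]), np.int32(6))]
box -0.5133913388493682 0.2756119725248436
scene cap (0.4726267158985138, 0.17439080774784088) 0.021914314478635788 z 0.09495619562130986 n 168 23 stripe -27.359523778997875
rack ((0.4769938588142395, 0.263367235660553), (0.2692418396472931, 0.08978145569562912), 87.046630859375)
scan ((0.6536277532577515, 0.012411180883646011), (0.06639022380113602, 0.061935607343912125), 75.0572509765625)
arrow [0.64355787 0.0117869 ] [ 0.99465054 -0.10329721]
deck ((0.5149959325790405, -0.30408990383148193), (0.28754687309265137, 0.17346562445163727), 32.339359283447266)
hood ((0.6106717586517334, -0.265819251537323), (0.05101132392883301, 0.1308901458978653), 15.033493995666504)
yellow [(array([ 0.5231, -0.3372,  0.07  ]), np.int32(3)), (array([ 0.5013, -0.2585,  0.0716]), np.int32(6))]
box -0.510001977709259 0.2763760858079519
```

View pics/crop.png

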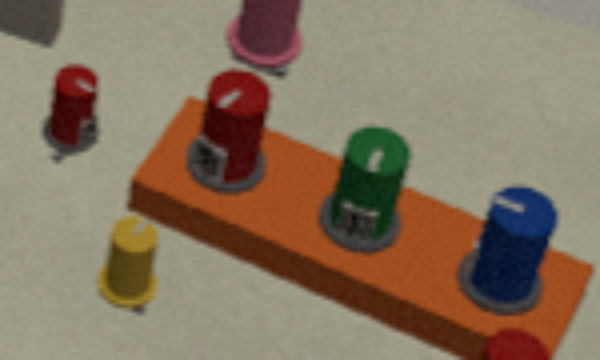

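The crop shows the large red cartridge at crop (238,130), in the rack's end hole with its panel facing lower left. The small red look-alike stands loose at (75,100). I plan the approach to a pose above it.

```bash
cat >> h.py <<'E'
def go(p,yaw,st=None):
    st=st or r.get_state();A=rot(st['eef_rot']);B=rot([180,0,yaw])
    print('now',np.round(st['tcp_pos'],4),np.round(st['eef_rot'],2),'t',round(st['time_s'],2))
    print('travel',(A.T@(np.array(p)-st['tcp_pos'])/.5).round(4).tolist(),'dr',(R.from_matrix(A.T@B).as_rotvec(degrees=True)/360).round(4).tolist())
E
python3 -c "
from h import *
go([.472,.173,.24],-48)"
```

```text
now [0.1643 0.6547 0.2265] [180.    -0.   -14.08] t 1.5
travel [0.8314, 0.7847, -0.0269] dr [0.0, -0.0, 0.0942]
```

Request:
jog_arm:
  travel:
    - [0.831,0.785,-0.027]
    - [0.831,0.785,-0.027]
    - [0.831,0.785,-0.027]
    - [0.831,0.785,-0.027]
    - [0.831,0.785,-0.027]
    - [0.831,0.785,-0.027]
    - [0.831,0.785,-0.027]
    - [0.831,0.785,-0.027]
    - [0.831,0.785,-0.027]
    - [0.831,0.785,-0.027]
  dr:
    - [0,0,0.0942]
    - [0,0,0.0942]
    - [0,0,0.0942]
    - [0,0,0.0942]
    - [0,0,0.0942]
    - [0,0,0.0942]
    - [0,0,0.0942]
    - [0,0,0.0942]
    - [0,0,0.0942]
    - [0,0,0.0942]
  claw: [1,1,1,1,1,1,1,1,1,1]
  newtons: 50

```text
time_s: 2.75
tcp_pos: [0.473, 0.1699, 0.2403]
eef_rot: [-180.0, -0.0, -48.2]
contact_force: [-0.5, 0.4, 0.7]
gripper_width: 0.0876
gripper_force: 0.0
```

```bash
cat > c.py <<'E'
from h import *
st=r.get_state();k=r.capture('wrist');W=cloud(k,st);hsv=cv2.cvtColor(k['pixels'],cv2.COLOR_RGB2HSV)
print(np.array(k['hand_eye']).round(3).tolist(),k['fx'])
m=(np.hypot(W[...,0]-.472,W[...,1]-.173)<.04)&(W[...,2]>.088)&(W[...,2]<.105)
c,rad=cv2.minEnclosingCircle(W[m][:,:2].astype(np.float32));print('cap',c,rad,np.median(W[m][:,2]),m.sum())
# edge-based circle on saturated red in image
w=m&(hsv[...,1]<110)
p=W[w][:,:2]-np.array(c);print('stripe n',w.sum(),'yaw',np.degrees(np.arctan2(*p.mean(0)[::-1])), 'ext',np.linalg.norm(p,axis=1).max())
for d in r.tip_of('cart_grip','wrist')[:2]:print(d)
save('w1.png',k['pixels']);go([.472,.173,.24],-48)
E
python3 c.py
```

```text
[[0.001, 0.967, 0.255, 0.068], [1.0, -0.001, -0.0, -0.001], [-0.0, 0.255, -0.967, -0.158], [0.0, 0.0, 0.0, 1.0]] 328.28755033773496
cap (0.4723614454269409, 0.17276141047477722) 0.019237050786614418 0.09578350998008067 1268
stripe n 97 yaw -17.142016789301245 ext 0.01815670960715974
{'at': [331.0, 113.7], 'conf': 0.82}
{'at': [371.3, 258.6], 'conf': 0.77}
now [0.4722 0.1719 0.2401] [-179.99    0.    -48.15] t 2.85
travel [-0.0019, -0.0012, 0.0002] dr [-0.0, 0.0, -0.0004]
```

View pics/w1.png

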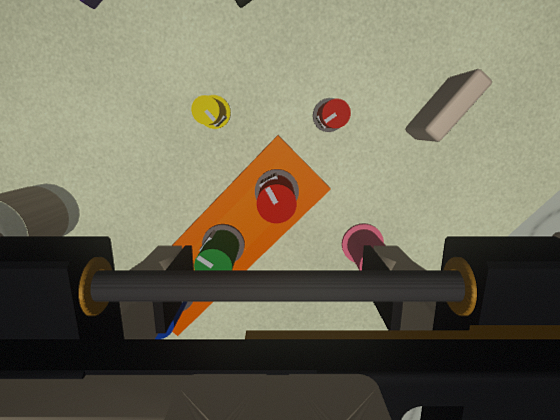

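The wrist view shows the red cartridge at (276,203), between the open fingers, with the green neighbour clear of the left finger. The cap position agrees with the top view, so I descend and grip.

```bash
python3 -c "
from h import *
go([.4724,.1728,.064],-48)"
```

```text
now [0.4722 0.1719 0.2401] [-179.99    0.    -48.15] t 2.85
travel [-0.0011, -0.0015, 0.3522] dr [-0.0, 0.0, -0.0004]
```

Request:
jog_arm:
  travel:
    - [0,0,0.1]
    - [0,0,0.2]
    - [0,0,0.29]
    - [0,0,0.352]
    - [0,0,0.352]
    - [0,0,0.352]
    - [0,0,0.352]
    - [0,0,0.352]
    - [0,0,0.352]
    - [0,0,0.352]
  dr:
    - [0,0,0]
    - [0,0,0]
    - [0,0,0]
    - [0,0,0]
    - [0,0,0]
    - [0,0,0]
    - [0,0,0]
    - [0,0,0]
    - [0,0,0]
    - [0,0,0]
  claw: [1,1,1,1,1,1,0.3,0.3,0.3,0.3]
  newtons: 50

```text
time_s: 4.1
tcp_pos: [0.4719, 0.1728, 0.0643]
eef_rot: [-180.0, -0.0, -48.0]
contact_force: [-0.8, -0.3, -0.1]
gripper_width: 0.0533
gripper_force: 0.0
```

Request:
jog_arm:
  travel:
    - [0,0,0]
    - [0,0,0]
    - [0,0,0]
    - [0,0,0]
    - [0,0,0]
    - [0,0,-0.06]
    - [0,0,-0.12]
    - [0,0,-0.188]
    - [0,0,-0.188]
    - [0,0,-0.188]
  dr:
    - [0,0,0]
    - [0,0,0]
    - [0,0,0]
    - [0,0,0]
    - [0,0,0]
    - [0,0,0]
    - [0,0,0]
    - [0,0,0]
    - [0,0,0]
    - [0,0,0]
  claw: [0.3,0.3,0.3,0.3,0.3,0.3,0.3,0.3,0.3,0.3]
  newtons: 50

```text
time_s: 5.35
tcp_pos: [0.4712, 0.1726, 0.1575]
eef_rot: [180.0, 0.0, -48.0]
contact_force: [0.0, -0.8, -1.0]
gripper_width: 0.0372
gripper_force: 50.0
```

```bash
cat > d.py <<'E'
from h import *
st=r.get_state();k=r.capture('wrist');W=cloud(k,st);hsv=cv2.cvtColor(k['pixels'],cv2.COLOR_RGB2HSV)
t=st['tcp_pos'];top=t[2]+.032
m=(np.hypot(W[...,0]-t[0],W[...,1]-t[1])<.03)&(abs(W[...,2]-top)<.008)
c,rad=cv2.minEnclosingCircle(W[m][:,:2].astype(np.float32));print('cap',np.array(c)-t[:2],rad,np.median(W[m][:,2])-t[2],m.sum())
w=m&(hsv[...,1]<110);p=W[w][:,:2]-np.array(c)
print('stripe yaw',np.degrees(np.arctan2(*p.mean(0)[::-1])),w.sum())
k=r.capture('scene');W=cloud(k);hsv=cv2.cvtColor(k['pixels'],cv2.COLOR_RGB2HSV)
for n in('cart','cart_blue','cart_green'):
    print(n,[(round(d['conf'],2),np.nanmedian(W[d['pixels']],0).round(3)) for d in r.regions_of(n,'scene')[:3]])
print('force',st['gripper_force'],st['gripper_width'])
go([.557,.037,.105],st['eef_rot'][2]+2)
E
python3 d.py
```

```text
cap [ 0.00609679 -0.00686832] 0.028096314519643784 0.03168642421224771 3822
stripe yaw 111.39956732199383 467
cart [(0.76, array([0.487, 0.175, 0.137])), (0.66, array([0.492, 0.076, 0.043]))]
cart_blue [(0.81, array([0.493, 0.354, 0.066]))]
cart_green [(0.92, array([0.489, 0.265, 0.071])), (0.6, array([0.487, 0.173, 0.136]))]
force 49.999035000801086 0.037249955700778326
now [0.4714 0.1726 0.1572] [179.91   0.   -48.  ] t 5.6
travel [0.316, 0.054, 0.1045] dr [0.0003, 0.0, -0.0055]
```

Request:
jog_arm:
  travel:
    - [0.1,0.017,0]
    - [0.2,0.034,0.02]
    - [0.28,0.048,0.07]
    - [0.316,0.054,0.104]
    - [0.316,0.054,0.104]
    - [0.316,0.054,0.104]
    - [0.316,0.054,0.104]
    - [0.316,0.054,0.104]
    - [0.316,0.054,0.104]
    - [0.316,0.054,0.104]
  dr:
    - [0,0,-0.0055]
    - [0,0,-0.0055]
    - [0,0,-0.0055]
    - [0,0,-0.0055]
    - [0,0,-0.0055]
    - [0,0,-0.0055]
    - [0,0,-0.0055]
    - [0,0,-0.0055]
    - [0,0,-0.0055]
    - [0,0,-0.0055]
  claw: [0.3,0.3,0.3,0.3,0.3,0.3,0.3,0.3,0.3,0.3]
  newtons: 50

```text
time_s: 6.85
tcp_pos: [0.5575, 0.0376, 0.1063]
eef_rot: [-180.0, -0.0, -46.0]
contact_force: [-0.5, 0.3, -1.4]
gripper_width: 0.0373
gripper_force: 50.0
```

```bash
cat > e.py <<'E'
from h import *
st=r.get_state();k=r.capture('wrist');W=cloud(k,st);hsv=cv2.cvtColor(k['pixels'],cv2.COLOR_RGB2HSV)
t=st['tcp_pos']
h,s,v=[hsv[...,i] for i in range(3)]
m=(np.hypot(W[...,0]-t[0],W[...,1]-t[1])<.028)&(abs(W[...,2]-t[2]-.032)<.006)
red=m&(s>120)&((h<10)|(h>170))
c,rad=cv2.minEnclosingCircle(W[red][:,:2].astype(np.float32));A=rot(st['eef_rot'])
print('cap tool xy',(A.T@(np.r_[c,t[2]]-t)).round(4),rad,np.median(W[red][:,2])-t[2],red.sum())
w=m&(s<110)&(v>120)&(np.hypot(W[...,0]-c[0],W[...,1]-c[1])<.017);p=W[w][:,:2]-np.array(c)
print('stripe yaw',np.degrees(np.arctan2(*p.mean(0)[::-1])),w.sum(), 'tool',st['eef_rot'])
for d in r.tip_of('cart_label','wrist')[:1]+r.tip_of('window','wrist')[:1]:print(d)
save('w2.png',k['pixels'])
k=r.capture('scene');W=cloud(k);
print('cart scene',[(round(d['conf'],2),np.nanmedian(W[d['pixels']],0).round(3)) for d in r.regions_of('cart','scene')[:2]])
m=(np.hypot(W[...,0]-.65,W[...,1]-.01)<.07)&(W[...,2]>.115)&(W[...,2]<.135);print('scan',cv2.minAreaRect(W[m][:,:2].astype(np.float32)))
save('s2.png',k['pixels'][160:290,230:430],4)
E
python3 e.py
```

```text
cap tool xy [-0.0005 -0.     -0.    ] 0.02063901349902153 0.0317241044401881 3168
stripe yaw -18.802014466545778 115 tool [-1.79978448e+02 -8.45114247e-03 -4.59971378e+01]
{'at': [257.4, 219.8], 'conf': 0.94}
{'at': [212.8, 140.9], 'conf': 0.79}
cart scene [(0.91, array([0.365, 0.158, 0.063])), (0.77, array([0.59 , 0.158, 0.049]))]
scan ((0.6543200612068176, 0.011569276452064514), (0.06660883873701096, 0.06084279343485832), 72.88426208496094)
```

View pics/w2.png

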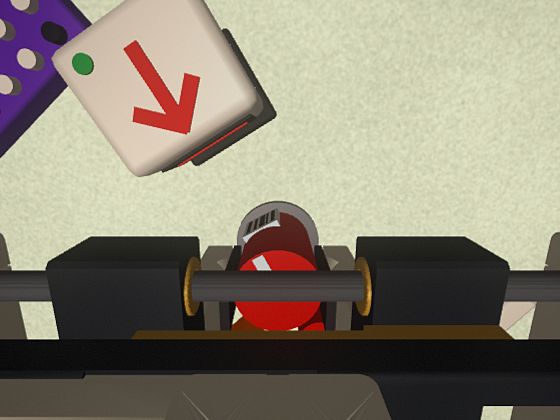

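View pics/s2.png

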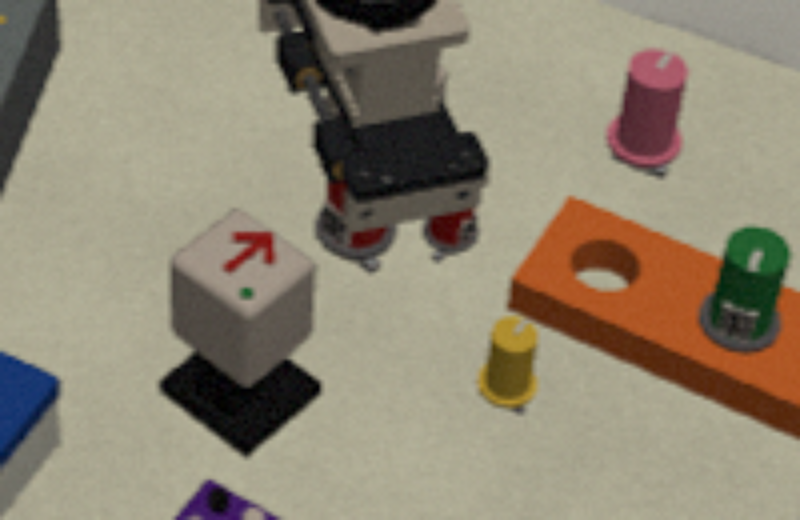

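The panel at (262,221) faces the window at (215,142), and the depth data says it is level; it was held for about 1 s. Next I hover 80 mm short of the socket so the wrist camera can see it.

```bash
cat > f.py <<'E'
from h import *
st=r.get_state();k=r.capture('wrist');W=cloud(k,st);hsv=cv2.cvtColor(k['pixels'],cv2.COLOR_RGB2HSV)
h,s,v=[hsv[...,i] for i in range(3)];t=st['tcp_pos'];A=rot(st['eef_rot']);L=(W-t)@A
m=(np.hypot(L[...,0],L[...,1])<.017)&(abs(L[...,2]+.032)<.004)&(s<110)&(v>120)
p=L[m][:,:2];q=p-p.mean(0);d=np.linalg.svd(q)[2][0];d*=np.sign(d[0]);y=st['eef_rot'][2]
print('stripe mean',p.mean(0).round(4),'dir tool deg',np.degrees(np.arctan2(d[1],d[0])))
m=(L[...,0]>.004)&(np.hypot(L[...,0],L[...,1])<.024)&(L[...,2]>-.002)&(L[...,2]<.03)&(s<90)&(v>60)
p=L[m][:,:2];print('panel n',m.sum(),'tool deg',np.degrees(np.arctan2(p[:,1].mean(),p[:,0].mean())),np.ptp(p,axis=0))
# normal fit
c,res,_,_=np.linalg.lstsq(L[m],np.ones(m.sum()),rcond=None);print('normal deg',np.degrees(np.arctan2(c[1],c[0])),'dist',1/np.linalg.norm(c),c)
# flange ring
m=(np.hypot(L[...,0],L[...,1])<.035)&(L[...,2]>.026)&(L[...,2]<.036);print('flange max r',np.hypot(*L[m][:,:2].T).max(), np.median(L[m][:,2]))
E
python3 f.py; python3 -c "
from h import *
go([.434,-.278,.2],-13)"
```

```text
stripe mean [ 0.0129 -0.0069] dir tool deg -74.45702734021167
panel n 684 tool deg -12.292018662135485 [0.0198194  0.04637105]
normal deg -3.6391744227693668 dist 0.020715598884510418 [47.49489791 -3.02072898  8.08537363]
flange max r 0.02580519824582907 0.030267481751071412
now [0.5574 0.0373 0.106 ] [179.99   0.   -46.02] t 7.15
travel [0.2824, 0.6156, -0.1879] dr [0.0, 0.0, -0.0917]
```

Request:
jog_arm:
  travel:
    - [0,0,-0.1]
    - [0.02,0.05,-0.188]
    - [0.08,0.16,-0.188]
    - [0.13,0.27,-0.188]
    - [0.18,0.38,-0.188]
    - [0.23,0.49,-0.188]
    - [0.27,0.58,-0.188]
    - [0.282,0.616,-0.188]
    - [0.282,0.616,-0.188]
    - [0.282,0.616,-0.188]
  dr:
    - [0,0,0]
    - [0,0,-0.01]
    - [0,0,-0.03]
    - [0,0,-0.05]
    - [0,0,-0.07]
    - [0,0,-0.09]
    - [0,0,-0.0917]
    - [0,0,-0.0917]
    - [0,0,-0.0917]
    - [0,0,-0.0917]
  claw: [0.3,0.3,0.3,0.3,0.3,0.3,0.3,0.3,0.3,0.3]
  newtons: 50

```text
time_s: 8.4
tcp_pos: [0.4339, -0.2777, 0.2]
eef_rot: [-180.0, -0.0, -13.0]
contact_force: [0.6, 0.2, -0.5]
gripper_width: 0.0373
gripper_force: 50.0
```

```bash
cat > g.py <<'E'
from h import *
st=r.get_state();k=r.capture('wrist');W=cloud(k,st);px=k['pixels'];hsv=cv2.cvtColor(px,cv2.COLOR_RGB2HSV)
np.savez('w3.npz',W=W,px=px,t=st['tcp_pos'],e=st['eef_rot'])
h,s,v=[hsv[...,i] for i in range(3)];t=st['tcp_pos'];A=rot(st['eef_rot']);L=(W-t)@A
m=(np.hypot(L[...,0],L[...,1])<.017)&(abs(L[...,2]+.032)<.004)&(s<110)&(v>120);p=L[m][:,:2].mean(0);print('stripe off',-np.degrees(np.arctan2(p[1],p[0])))
m=(L[...,0]>.004)&(abs(L[...,1])<.015)&(np.hypot(L[...,0],L[...,1])<.024)&(L[...,2]>.002)&(L[...,2]<.028)&(s<110)
p=L[m];c=np.linalg.lstsq(p,np.ones(len(p)),rcond=None)[0];print('panel n',len(p),'off',-np.degrees(np.arctan2(p[:,1].mean(),p[:,0].mean())),'normal off',-np.degrees(np.arctan2(c[1],c[0])),1/np.linalg.norm(c))
print([d for d in r.tip_of('socket','wrist')[:2]])
def near(r0,z0,z1): return (np.hypot(W[...,0]-.512,W[...,1]+.296)<r0)&(W[...,2]>z0)&(W[...,2]<z1)
y=near(.06,.06,.085)&(h>15)&(h<35)&(s>130)
n,l,sn,ce=cv2.connectedComponentsWithStats(y.astype(np.uint8));yy=[W[l==i].mean(0) for i in range(1,n) if sn[i,4]>15];print('yellow',yy,sn[1:,4])
d=near(.2,.1,.13)&(s<60)&(v>150);print('hood',cv2.minAreaRect(W[d][:,:2].astype(np.float32)))
bore=near(.03,-.05,.068);
# dark/hole pixels: inside collar, lower than the collar top -> rim via collar plane
col=near(.05,.072,.079);print('collar z',np.median(W[col][:,2]),'rect',cv2.minAreaRect(W[col][:,:2].astype(np.float32)))
save('w3.png',px)
E
python3 g.py
```

```text
stripe off 27.603427076261408
panel n 403 off 19.576942443088214 normal off 24.275445213559127 0.020471423752377725
[{'at': [276.6, 109.2], 'conf': 0.67}]
yellow [array([ 0.52464537, -0.33528026,  0.07108497]), array([ 0.50223075, -0.25836194,  0.07126114])] [78 68]
hood ((0.5824352502822876, -0.23392996191978455), (0.07120466232299805, 0.02923182211816311), 76.46989440917969)
collar z 0.07477260915101636 rect ((0.512870192527771, -0.29630422592163086), (0.09775262326002121, 0.09593822807073593), 7.9097580909729)
```

View pics/w3.png

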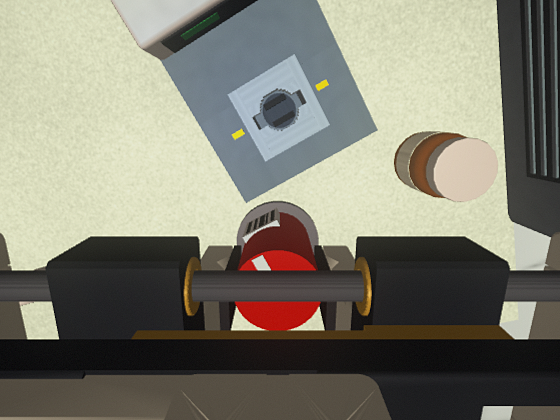

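The wrist view shows the socket at about (280,110), its slots running between the yellow marks at (238,134) and (322,85), and nothing in the way. I rectify the collar plane, and the cap and panel planes for the cartridge yaw.

```bash
cat > i.py <<'E'
from h import *
D=np.load('w3.npz');k=r.capture('wrist');st=dict(tcp_pos=D['t'],eef_rot=D['e']);T=pose(k,st)
def rect(cx,cy,z,half,n=400):
    g=np.linspace(-half,half,n);X,Y=np.meshgrid(g,-g)  # right=+x, up=+y
    P=np.stack([X+cx,Y+cy,np.full_like(X,z)],-1);C=(P-T[:3,3])@T[:3,:3]
    u=k['fx']*C[...,0]/-C[...,2]+k['cx'];v=-k['fy']*C[...,1]/-C[...,2]+k['cy']
    return cv2.remap(k['pixels'],u.astype(np.float32),v.astype(np.float32),cv2.INTER_CUBIC)
a=rect(.5134,-.2968,.075,.045);t=D['t'];b=rect(t[0],t[1],t[2]+.032,.022)
g=cv2.cvtColor(a,cv2.COLOR_RGB2GRAY)
c=cv2.HoughCircles(cv2.GaussianBlur(g,(5,5),1),cv2.HOUGH_GRADIENT,1,30,param1=80,param2=12,minRadius=63,maxRadius=75)
if c is not None:
    for x,y,rr in c[0][:4]: print('circ',.5134+(x-199.5)*.09/399,-.2968-(y-199.5)*.09/399,rr*.09/399)
_,bw=cv2.threshold(cv2.GaussianBlur(g,(5,5),0),0,255,cv2.THRESH_OTSU)
print('grey',g.min(),g.max())
o=cv2.cvtColor(g,cv2.COLOR_GRAY2BGR);o=a.copy()
cv2.circle(o,(200,200),69,(255,0,0),1);cv2.line(o,(0,200),(400,200),(255,0,0),1);cv2.line(o,(200,0),(200,400),(255,0,0),1)
cv2.line(b,(200,200),(int(200+170*np.cos(np.radians(15.3))),int(200-170*np.sin(np.radians(15.3)))),(0,255,0),1)
cv2.circle(b,(200,200),173,(0,255,0),1)
save('rect.png',np.hstack([o,b]))
E
python3 i.py
```

```text
circ 0.5122722 -0.29589772 0.014774437
grey 37 229
```

View pics/rect.png

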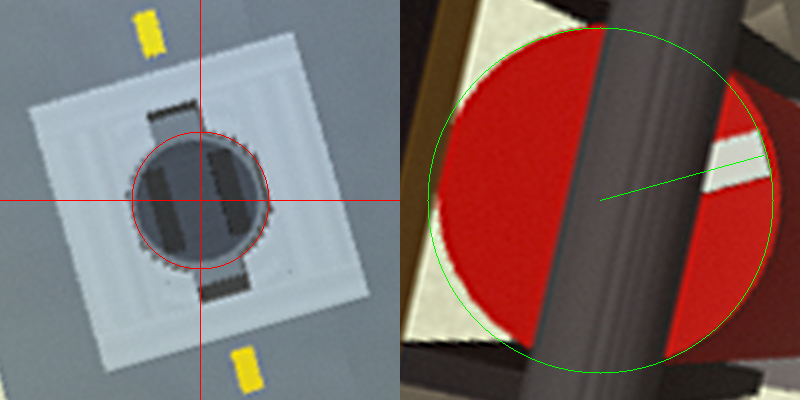

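Socket axis is (0.5134, −0.2971) with yaw 15.7°. The cartridge yaw is about 16°, and the slots are 6° tolerant. I go above it, then about 10 mm into the mouth.

Request:
jog_arm:
  travel:
    - [0.08,0.001,0]
    - [0.15,0.0016,0.03]
    - [0.162,0.0016,0.08]
    - [0.162,0.0016,0.1]
    - [0.162,0.0016,0.1]
    - [0.162,0.0016,0.115]
    - [0.162,0.0016,0.13]
    - [0.162,0.0016,0.142]
    - [0.162,0.0016,0.154]
    - [0.162,0.0016,0.154]
  dr:
    - [0,0,0]
    - [0,0,0]
    - [0,0,0]
    - [0,0,0]
    - [0,0,0]
    - [0,0,0]
    - [0,0,0]
    - [0,0,0]
    - [0,0,0]
    - [0,0,0]
  claw: [0.3,0.3,0.3,0.3,0.3,0.3,0.3,0.3,0.3,0.3]
  newtons: 50

```text
time_s: 9.8
tcp_pos: [0.5121, -0.2969, 0.1225]
eef_rot: [-180.0, 0.1, -13.0]
contact_force: [-0.3, -0.1, -1.0]
gripper_width: 0.0373
gripper_force: 50.0
```

```bash
cat > j.py <<'E'
from h import *
st=r.get_state();print({a:np.round(st[a],4) for a in('time_s','tcp_pos','eef_rot','contact_force','moment','gripper_width','gripper_force')})
k=r.capture('wrist');W=cloud(k,st);t=st['tcp_pos'];A=rot(st['eef_rot']);L=(W-t)@A;hsv=cv2.cvtColor(k['pixels'],cv2.COLOR_RGB2HSV);h,s,v=[hsv[...,i] for i in range(3)]
m=(np.hypot(L[...,0],L[...,1])<.03)&(abs(L[...,2]+.032)<.006)&(s>150)&((h<10)|(h>170));print('cap z rel',np.median(-L[m][:,2]))
m=(np.hypot(L[...,0],L[...,1])<.017)&(abs(L[...,2]+.032)<.004)&(s<110)&(v>120);p=L[m][:,:2].mean(0);print('stripe off',-np.degrees(np.arctan2(p[1],p[0])))
E
python3 j.py
```

```text
{'time_s': np.float64(9.8), 'tcp_pos': array([ 0.5121, -0.2969,  0.1225]), 'eef_rot': array([-1.79998e+02,  5.99000e-02, -1.30092e+01]), 'contact_force': array([-0.2964, -0.1093, -1.0182]), 'moment': array([ 0.0569, -0.0006, -0.0475]), 'gripper_width': np.float64(0.0373), 'gripper_force': np.float64(49.999)}
cap z rel 0.031690989604232576
stripe off 27.854765910454848
```

The foot is in the bore with no contact force and no slip. I push down against the spring.

Request:
jog_arm:
  travel:
    - [0,0,0.005]
    - [0,0,0.01]
    - [0,0,0.015]
    - [0,0,0.02]
    - [0,0,0.024]
    - [0,0,0.027]
    - [0,0,0.027]
    - [0,0,0.027]
    - [0,0,0.027]
    - [0,0,0.027]
  dr:
    - [0,0,0]
    - [0,0,0]
    - [0,0,0]
    - [0,0,0]
    - [0,0,0]
    - [0,0,0]
    - [0,0,0]
    - [0,0,0]
    - [0,0,0]
    - [0,0,0]
  claw: [0.3,0.3,0.3,0.3,0.3,0.3,0.3,0.3,0.3,0.3]
  newtons: 60

```text
time_s: 11.1
tcp_pos: [0.5129, -0.2971, 0.1104]
eef_rot: [180.0, -0.1, -13.0]
contact_force: [-0.1, 2.2, 8.2]
gripper_width: 0.037
gripper_force: 60.0
```

```bash
python3 j.py
```

```text
{'time_s': np.float64(11.1), 'tcp_pos': array([ 0.5129, -0.2971,  0.1104]), 'eef_rot': array([ 1.79984e+02, -6.43000e-02, -1.29856e+01]), 'contact_force': array([-0.1154,  2.1516,  8.1637]), 'moment': array([ 0.7746,  0.5718, -0.0053]), 'gripper_width': np.float64(0.037), 'gripper_force': np.float64(60.0037)}
cap z rel 0.0317319302670899
stripe off 27.62690445567005
```

Request:
jog_arm:
  travel:
    - [0,0,0.001]
    - [0,0,0.001]
    - [0,0,0.001]
    - [0,0,0.001]
    - [0,0,0.001]
    - [0,0,0.001]
    - [0,0,0.001]
    - [0,0,0.001]
    - [0,0,0.001]
    - [0,0,0.001]
  dr:
    - [0,0,0.028]
    - [0,0,0.056]
    - [0,0,0.084]
    - [0,0,0.112]
    - [0,0,0.14]
    - [0,0,0.168]
    - [0,0,0.196]
    - [0,0,0.224]
    - [0,0,0.252]
    - [0,0,0.275]
  claw: [0.3,0.3,0.3,0.3,0.3,0.3,0.3,0.3,0.3,0.3]
  newtons: 60

```text
time_s: 12.4
tcp_pos: [0.5133, -0.2971, 0.1101]
eef_rot: [-179.9, 0.0, -112.3]
contact_force: [-0.6, 1.6, 7.4]
gripper_width: 0.0375
gripper_force: 60.0
```

```bash
python3 j.py
```

```text
{'time_s': np.float64(12.4), 'tcp_pos': array([ 0.5133, -0.2971,  0.1101]), 'eef_rot': array([-1.798833e+02,  2.000000e-04, -1.122555e+02]), 'contact_force': array([-0.5548,  1.5803,  7.3814]), 'moment': array([0.9843, 0.1206, 0.1997]), 'gripper_width': np.float64(0.0375), 'gripper_force': np.float64(59.9972)}
cap z rel 0.031705847098985676
stripe off 27.605118184886198
```

The wrist moment is 0.20 N·m, which matches the spring at its stop. The cartridge turned 99° with no slip in the grip and is still pushed down. I hand it in.

```bash
python3 -c "
from h import *
print(r.close_job())"
```

```text
the job is handed in; nothing more can be done
None
```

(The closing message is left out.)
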